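# Box the round cheeses by size and rind

## Task

Pack the four round cheeses from the steel tray, each flat in its own box on the white board: the red-waxed ones go into the red boxes and the bare cream ones into the plain wooden boxes, large cheese in large box and small in small. Set each one down on the bottom of its box, do not drop it, and leave the two square cheeses where they stand.

Things in the scene. Friction and masses are not known exactly. Their poses are not given: they have to be found in the camera images.
- big_cream: large bare cream-yellow round cheese, 64 mm across, 42 mm tall, lying flat on the steel tray (tray floor 3 mm above the table, its rim 12 mm high). Origin: centre of its underside, z up. 140 g, firm, rough to the grip. Goes into big_wood_box
- small_cream: small bare cream-yellow round cheese, 44 mm across, 42 mm tall, lying flat on the steel tray (tray floor 3 mm above the table, its rim 12 mm high). Origin: centre of its underside, z up. 70 g, firm, rough to the grip. Goes into small_wood_box
- big_red: large dark red waxed round cheese, 64 mm across, 42 mm tall, lying flat on the steel tray (tray floor 3 mm above the table, its rim 12 mm high). Origin: centre of its underside, z up. 140 g, firm, rough to the grip. Goes into big_red_box
- small_red: small dark red waxed round cheese, 44 mm across, 42 mm tall, lying flat on the steel tray (tray floor 3 mm above the table, its rim 12 mm high). Origin: centre of its underside, z up. 70 g, firm, rough to the grip. Goes into small_red_box
- big_wood_box: round box bottom, light brown wood chip, open at the top: 80 mm across inside, 86 mm outside, wall 3 mm thick, rim 12 mm above its underside, inside floor 3 mm above its underside. Loose and light, stands on the white board (12 mm thick), its place for the 64 mm cheese. Origin: centre of its underside, z up. Keep the fingers at least 13 mm above the underside of the cheese and they clear the rim
- small_wood_box: round box bottom, light brown wood chip, open at the top: 60 mm across inside, 66 mm outside, wall 3 mm thick, rim 12 mm above its underside, inside floor 3 mm above its underside. Loose and light, stands on the white board (12 mm thick), its place for the 44 mm cheese. Origin: centre of its underside, z up. Keep the fingers at least 13 mm above the underside of the cheese and they clear the rim
- big_red_box: round box bottom, bright red, open at the top: 80 mm across inside, 86 mm outside, wall 3 mm thick, rim 12 mm above its underside, inside floor 3 mm above its underside. Loose and light, stands on the white board (12 mm thick), its place for the 64 mm cheese. Origin: centre of its underside, z up. Keep the fingers at least 13 mm above the underside of the cheese and they clear the rim
- small_red_box: round box bottom, bright red, open at the top: 60 mm across inside, 66 mm outside, wall 3 mm thick, rim 12 mm above its underside, inside floor 3 mm above its underside. Loose and light, stands on the white board (12 mm thick), its place for the 44 mm cheese. Origin: centre of its underside, z up. Keep the fingers at least 13 mm above the underside of the cheese and they clear the rim
- square_cream: bare cream-yellow square cheese, 60 x 60 mm, 42 mm tall, diagonal cross on top, stays on the tray. Origin: centre of its underside, x and y along its sides. Steel tray and white board (275 x 345 mm each) lie side by side in front of the robot, either way round; on each, neighbours stand at least 95 mm apart, centre to centre
- square_red: dark red waxed square cheese, 60 x 60 mm, 42 mm tall, diagonal cross on top, stays on the tray. Origin: centre of its underside, x and y along its sides. Among the boxes on the board also stand a white label roll (72 mm across, 34 mm tall) and a stack of green tub lids (68 mm across, 32 mm tall): not part of the job, keep the fingers clear of them
Things that resemble listed ones, but are neither listed nor needed, are in the scene too. Leave any blue look-alike of the big_red alone. What is shaped like the big_cream but blue is not meant.

How it is judged (in metres and radians):
At the end, for the whole second after the job is handed in: Each round cheese stands upright (0.15 rad) on the bottom of the level box of its own size and colour, within 12 mm of the box centre and its underside under 6 mm above the box underside, released and at rest; both square cheeses within 20 mm of where they started (horizontal distance between big_cream and big_wood_box below 0.012 m and z of big_cream in the frame of big_wood_box between 0 and 0.006 m and angle between each of big_cream, big_wood_box, small_cream, small_wood_box, big_red, big_red_box, small_red, small_red_box's own z axis and vertical below 0.15 rad and contact force between each of big_cream, small_cream, big_red, small_red and the fingers below 0.2 N and linear speed of each of big_cream, small_cream, big_red, small_red below 0.02 m/s and horizontal distance between small_cream and small_wood_box below 0.012 m and z of small_cream in the frame of small_wood_box between 0 and 0.006 m and horizontal distance between big_red and big_red_box below 0.012 m and z of big_red in the frame of big_red_box between 0 and 0.006 m and horizontal distance between small_red and small_red_box below 0.012 m and z of small_red in the frame of small_red_box between 0 and 0.006 m and distance of each of square_cream, square_red from where it was at the start of the episode below 0.02 m); the robot touches nothing.
It fails at once if a square cheese was pushed or carried off its place (over 20 mm) (distance of any of square_cream, square_red from where it was at the start of the episode above 0.02 m).
It fails at once if a round cheese was dropped (falling free of the fingers faster than 0.75 m/s, about 30 mm of fall) ((linear speed of big_cream above 0.75 m/s and contact force between big_cream and the fingers below 0.1 N) or (linear speed of small_cream above 0.75 m/s and contact force between small_cream and the fingers below 0.1 N) or (linear speed of big_red above 0.75 m/s and contact force between big_red and the fingers below 0.1 N) or (linear speed of small_red above 0.75 m/s and contact force between small_red and the fingers below 0.1 N)).
It also fails if it takes over 96 s, if anything falls off the work surface, if the arm or the gripper's body presses on something with over 40 N, if the wrist force passes 120 N, or if a joint passes its speed limit or range.

## Robot

A 6-joint arm with a two-finger parallel gripper is mounted at the origin on the work surface. World frame = base frame: x ahead of the robot, y to its left, z up, the work surface at z = 0. Lengths are in m, angles in degrees, forces in N, time in s.
With the tool pointing down it reaches from about 0.225 to 0.875 m from the base axis. Payload 3.4 kg.
Tool frame: the origin (TCP) lies on the centre line of the jaws, within the pads' length; the fingertips stand ahead of it and the grasp point (between the pads) lies 8 mm behind it (arm.nose_length is the z of the fingertips in the tool frame, in m); z points along the fingers, y is the line along which they close (so a half turn about z gives the same grasp; the last joint's range is limited). The gripper opens to 85 mm and grips with 20 to 120 N. Pads are 22 mm wide; open, the fingers measure 114 mm over their backs; the gripper's body (76 mm by 85 mm) begins 54 mm behind the grasp point. The pads swing forward as they close: fully open they stand 13 mm farther back than shut.
Start: joints at [56.608, 15.808, 86.224, -0, 77.962, -6.933], TCP at [0.256, 0.515, 0.216] pointing down, gripper open.
Joint ranges: [-165.64, 165.64], [-43.16, 119.46], [12.63, 154.43], [-67.54, 247.53], [6.08, 155.33], [-154.97, 154.97]. Speed limits (degrees/s): [147.25, 147.25, 180, 180, 180, 180].

## Interface

Orientations are given as [roll, pitch, yaw] about the fixed x, y, z axes, in that order (R = Rz(yaw) Ry(pitch) Rx(roll)).
In Python, from cell import arm, grab_frame, camera_model gives the robot as it stands. The module is installed in compiled form; this text tells all that it offers.
- The arm moves only by the tool drive_tool, never from a script. Its argument "increments" is text: rows parted by semicolons, each of 7 numbers parted by spaces: the shift along the world's x, y, z in m, then the turn, a rotation vector about the world's x, y, z in rad, then the closure, from -1 (fully open) to 1 (shut). A call has 1 to 12 rows; each row shifts and turns the commanded pose from where the row before left it; what a row does not reach is not made up. A row lasts 1/12 s, in which the tool goes at most 41.7 mm and 7.16 degrees, less where a joint would pass 70% of its speed; a pose out of reach is approached as far as the arm can. A call with a gripper value outside its range is refused whole. The fingers move at their own pace and stop on an object; "squeeze" is the grip in N (left out, the last holds). Time passes only in rows, so rows that do not move let the fingers close. It gives the time, the measured TCP pose, the force, the opening and the grip force at its end, in the units of the state.
- arm.sense(): the state, without advancing time (a new reading comes with each control period).
- grab_frame(name): name is "scene" or "side" or "wrist"; returns the picture (480x640x3 uint8, blue, green, red); there is no depth.
- camera_model(name): a dict with "intrinsics" (3x3 intrinsics, pixels), "origin" and "orientation" of the camera in the world. Camera axes: x right, y up, looking along -z (the intrinsics and any distortion apply to the point x, -y, -z); pixel columns grow to the right and rows downward; lengths in m; the calibration is good to about 2 mm. A picture is of the moment at which its call begins: read the wrist's pose just before it. camera_model takes no time and is no camera call; for the wrist camera it gives the pose at the moment of the call.
- arm.close_job(): hands the job in; it is judged then, once.
The state is a dict: "clock": time; "qpos": joint angles; "joint_vel": joint speeds; "joint_efforts": joint torques, N m; "position": TCP position; "tool_rot": TCP orientation; "contact_force": force on the tool from outside, world axes, zero at the start; "ft_torque": the same for the moment, N m; "grip_width": finger opening in m; "grasp_force": force on a finger pad.
Only numpy, scipy, OpenCV 4.12 (cv2) and the standard library are available. Lean on these libraries where they do the work, as an engineer would, in place of code of your own. Each camera call takes 0.05 s, during which the arm holds its last target. There are 200 camera calls.

## Working session

There is one attempt and no reset: what is moved stays moved. The work goes in short steps, Python scripts to look and compute and a tool call to move; the robot and the scene stay as the last step left them, time stands still between calls to the robot, and variables do not carry over. Pictures are saved under pics/ and viewed, at most 14 in all, crops included, and the job is handed in when it is done.

Besides the shell and the picture viewer there is one more tool, called after "Call:" by a JSON object that holds its "name" and its "arguments", one argument or row to a line. drive_tool: Moves the arm, as the interface text tells. Its arguments: {"type":"object","properties":{"increments":{"type":"string"},"squeeze":{"type":"number"}},"required":["increments"]}

```bash
mkdir -p pics
python3 - <<'E'
from cell import arm, grab_frame, camera_model
import cv2, numpy as np
np.set_printoptions(precision=4,suppress=True)
print(arm.nose_length)
s=arm.sense();print(s)
for n in ("scene","side","wrist"):
    m=camera_model(n);print(n,m)
    f=grab_frame(n);cv2.imwrite(f"pics/{n}0.png",f)
E
```

```text
0.011
{'clock': 0.0, 'qpos': array([56.6088, 15.8487, 86.2966, -0.0003, 77.9627, -6.9333]), 'joint_vel': array([-0.0132,  0.0192, -0.0542, -0.0078,  0.0465,  0.0466]), 'joint_efforts': array([  0.0026, -41.6769, -24.5808,   0.0003,   0.0106,  -0.    ]), 'position': array([0.2559, 0.5143, 0.215 ]), 'tool_rot': array([-179.8928,   -0.0127,  153.5422]), 'contact_force': array([ 0.2529,  0.8047, -0.353 ]), 'ft_torque': array([0.0214, 0.051 , 0.0631]), 'grasp_force': 0.0, 'grip_width': 0.08539644893622457}
scene {'intrinsics': array([[445.9718,   0.    , 317.4254],
       [  0.    , 445.9718, 240.0434],
       [  0.    ,   0.    ,   1.    ]]), 'origin': array([0.8493, 0.4299, 0.8184]), 'orientation': array([ 38.9348,   0.7925, 142.1642])}
side {'intrinsics': array([[549.092 ,   0.    , 314.6956],
       [  0.    , 549.092 , 237.5398],
       [  0.    ,   0.    ,   1.    ]]), 'origin': array([ 0.4231, -1.2058,  0.8086]), 'orientation': array([56.2777,  1.0152, -3.6307])}
wrist {'intrinsics': array([[427.9382,   0.    , 321.598 ],
       [  0.    , 427.9382, 232.5724],
       [  0.    ,   0.    ,   1.    ]]), 'origin': array([0.1845, 0.551 , 0.3735]), 'orientation': array([-17.8913,   0.1226,  63.4897])}
```

View pics/scene0.png

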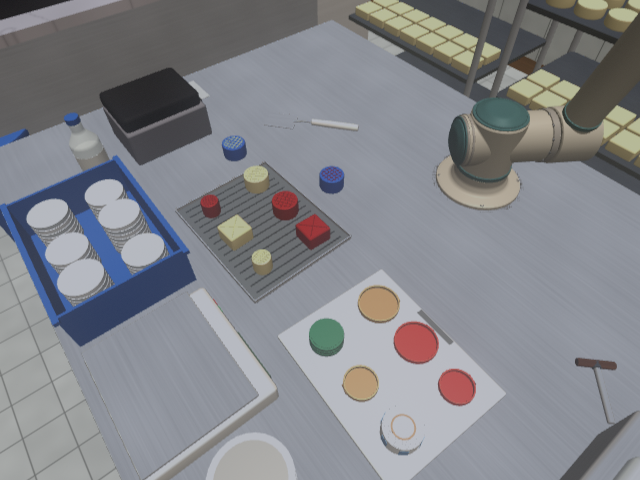

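View pics/side0.png

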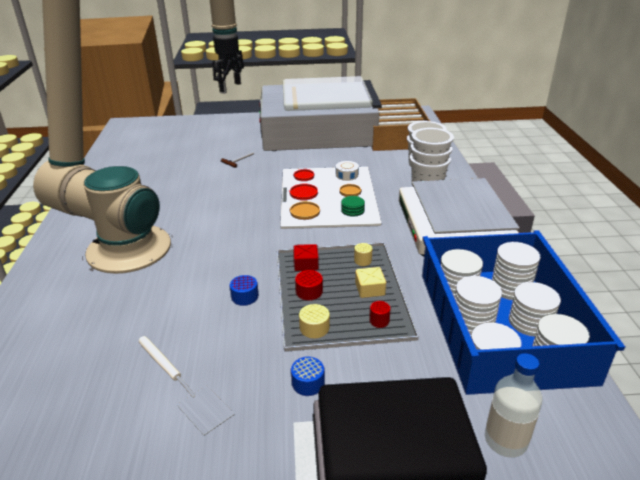

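The scene view shows these, in (col,row):
- **Tray:** big_cream (256,180), big_red (285,205), small_red (210,206), small_cream (262,262), squares (236,232) and (313,232).
- **Look-alikes:** the blue ones are at (234,147) and (331,180), off the tray.
- **Board:** big_wood_box (379,304), big_red_box (416,342), small_red_box (457,387), small_wood_box (360,383), lids (327,337), roll (403,428).

The side view shows the same layout.

```bash
cat > h.py <<'E'
from cell import arm, grab_frame, camera_model
import cv2, numpy as np
from scipy.spatial.transform import Rotation as Rn
from scipy.optimize import least_squares
np.set_printoptions(precision=4,suppress=True)
DIM={'big_cream':(64,42),'small_cream':(44,42),'big_red':(64,42),'small_red':(44,42),
 'big_wood_box':(86,12),'small_wood_box':(66,12),'big_red_box':(86,12),'small_red_box':(66,12)}
def proj(m,P):
    R=Rn.from_euler('xyz',m['orientation'],degrees=True).as_matrix()
    c=(np.atleast_2d(P)-m['origin'])@R*[1,-1,-1]
    p=c@np.array(m['intrinsics']).T
    return p[:,:2]/p[:,2:]
def model(name,p):
    d,h=DIM[name]; a=np.linspace(0,2*np.pi,60,endpoint=False); r=d/2000
    c=np.c_[r*np.cos(a),r*np.sin(a),0*a]+p
    return np.r_[c,c+[0,0,h/1000]]
def stats(h):
    M=cv2.moments(h.astype(np.float32)); return np.array([M['m10']/M['m00'],M['m01']/M['m00'],np.sqrt(M['m00'])])
def hullm(m,name,p): return cv2.convexHull(proj(m,model(name,p)).astype(np.float32))
def mask(f,name):
    hsv=cv2.cvtColor(f,cv2.COLOR_BGR2HSV); H,S,V=[hsv[...,i].astype(int) for i in range(3)]
    if 'red' in name: k=((H<6)|(H>172))&(S>150)&(V>50)
    elif 'wood' in name: k=(H>7)&(H<20)&(S>90)
    else: k=(H>19)&(H<36)&(S>55)&(V>90)
    return k.astype(np.uint8)
def blob(f,name,seed):
    k=mask(f,name); n,l,st,_=cv2.connectedComponentsWithStats(k,connectivity=4)
    u,v=np.round(seed).astype(int); w=l[max(v-16,0):v+17,max(u-16,0):u+17]; w=w[w>0]
    if not len(w): return None
    i=np.bincount(w).argmax()
    pts=np.argwhere(l==i)[:,::-1]
    return cv2.convexHull(pts.astype(np.float32)), st[i]
def fit(name,views,p0,fixz=False):
    # views: list of (cam model, measured stats)
    def r(p): return np.concatenate([(stats(hullm(m,name,p))-s)[:2] for m,s in views])
    s=least_squares(r,p0,x_scale=.01,diff_step=1e-3); return s.x,r(s.x)
E
cat > a.py <<'E'
from h import *
S={'big_cream':((256,180),(315,321)),'small_cream':((262,262),(363,254)),'big_red':((285,205),(309,285)),'small_red':((210,206),(380,314)),
'big_wood_box':((379,304),(305,211)),'small_wood_box':((360,383),(350,191)),'big_red_box':((416,342),(304,192)),'small_red_box':((457,387),(304,175))}
ms=[camera_model('scene'),camera_model('side')]; fs=[cv2.imread('pics/scene0.png'),cv2.imread('pics/side0.png')]
for n,sd in S.items():
    b=[blob(f,n,s) for f,s in zip(fs,sd)]
    v=[(m,stats(x[0])) for m,x in zip(ms,b) if x]
    p,r=fit(n,v,np.array([.45,.05,.01]))
    print(n,p,'res',r,'size',[(x[1][2:4].tolist(),round(float(stats(x[0])[2]),1),round(float(stats(hullm(m,n,p))[2]),1)) for x,m in zip(b,ms)])
E
python3 a.py
```

```text
big_cream [ 0.4649 -0.3352 -0.0063] res [ 1.0762 -0.5373  0.9506  0.2667] size [([25, 17], 17.8, 25.1), ([31, 35], 29.8, 30.5)]
small_cream [ 0.5998 -0.1054 -0.0039] res [ 0.4409 -0.1923  0.5309  0.1083] size [([21, 17], 15.4, 21.9), ([19, 23], 18.9, 19.7)]
big_red [ 0.46   -0.2122  0.0298] res [ 1.5694 -0.847   1.6102  0.5289] size [([25, 18], 18.1, 27.1), ([29, 55], 36.5, 28.2)]
small_red [ 0.6009 -0.3426  0.0102] res [ 0.0269 -0.0103  0.0247  0.0035] size [([16, 11], 11.2, 20.2), ([21, 27], 21.1, 23.4)]
big_wood_box [0.4651 0.1221 0.0109] res [ 0.0877 -0.0527  0.1292  0.0515] size [([37, 31], 29.4, 36.1), ([30, 18], 19.8, 22.1)]Traceback (most recent call last):
  File "a.py", line 9, in <module>
    print(n,p,'res',r,'size',[(x[1][2:4].tolist(),round(float(stats(x[0])[2]),1),round(float(stats(hullm(m,n,p))[2]),1)) for x,m in zip(b,ms)])
                               ~^^^
TypeError: 'NoneType' object is not subscriptable
```

Call:
{"name": "drive_tool", "arguments": {
  "increments": "0.024 -0.02 0.009 0 0 -0.1 -1;0.024 -0.02 0.009 0 0 -0.1 -1;0.024 -0.02 0.009 0 0 -0.1 -1;0.024 -0.02 0.009 0 0 -0.1 -1;0.024 -0.02 0.009 0 0 -0.1 -1;0.024 -0.02 0.009 0 0 -0.1 -1;0.024 -0.02 0.009 0 0 -0.1 -1;0.024 -0.02 0.009 0 0 -0.1 -1;0.024 -0.02 0.009 0 0 -0.1 -1;0.024 -0.02 0.009 0 0 -0.1 -1;0.024 -0.02 0 0 0 -0.108 -1;0 0 0 0 0 0 -1",
  "squeeze": 40
}}

```text
clock: 1.15
position: [0.5249, 0.2909, 0.3056]
tool_rot: [179.8, 0.2, 89.6]
contact_force: [-1.0, 0.1, 0.4]
grip_width: 0.0853
grasp_force: 0.0
```

Run:
```python
from h import *
s=arm.sense();print(s['clock'],s['position'],s['tool_rot'],s['joint_vel'])
m=camera_model('wrist');f=grab_frame('wrist');cv2.imwrite('pics/w1.png',f);np.save('w1.npy',m,allow_pickle=True);print(m['origin'],m['orientation'])
```

```text
1.15 [0.5249 0.2909 0.3056] [179.7998   0.1609  89.5774] [ 3.292  -0.7788  2.8109  4.7116  1.8806 -3.7199]
[0.5238 0.3713 0.4637] [-18.0713  -0.2141  -0.4755]
```

View pics/w1.png

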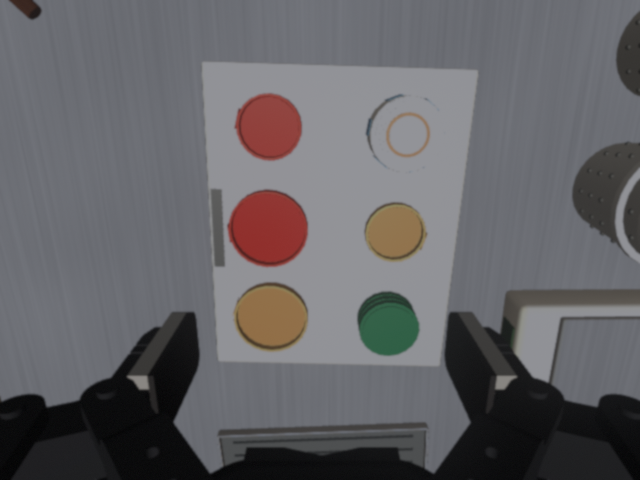

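The wrist view shows red boxes at (269,127) small and (268,228) large, wood boxes at (271,317) large and (395,231) small, the roll at (405,133) and the lids at (388,325). Next I take a second wrist position over the board, then go to the tray.

Call:
{"name": "drive_tool", "arguments": {
  "increments": "-0.03 0.01 0 0 0 0 -1;-0.03 0.01 0 0 0 0 -1;-0.03 0.01 0 0 0 0 -1;-0.03 0 0 0 0 0 -1;0 0 0 0 0 0 -1;0 0 0 0 0 0 -1"
}}

```text
clock: 1.7
position: [0.398, 0.3253, 0.3063]
tool_rot: [180.0, -0.0, 90.3]
contact_force: [0.6, -0.3, -1.3]
grip_width: 0.0853
grasp_force: 0.0
```

```bash
cat > snap.py <<'E'
from h import *
import sys
n=sys.argv[1]
s=arm.sense();print(s['clock'],s['position'],s['tool_rot'])
m=camera_model('wrist');f=grab_frame('wrist');cv2.imwrite(f'pics/{n}.png',f);np.save(f'{n}.npy',m,allow_pickle=True)
E
python3 snap.py w2
```

```text
1.7 [0.398  0.3253 0.3063] [179.9884  -0.0222  90.2634]
```

Call:
{"name": "drive_tool", "arguments": {
  "increments": "0.01 -0.04 0 0 0 0 -1;0.01 -0.04 0 0 0 0 -1;0.01 -0.04 0 0 0 0 -1;0.01 -0.04 0 0 0 0 -1;0.01 -0.04 0 0 0 0 -1;0.01 -0.04 0 0 0 0 -1;0 -0.04 0 0 0 0 -1;0 -0.04 0 0 0 0 -1;0 -0.04 0 0 0 0 -1;0 -0.04 0 0 0 0 -1;0 0 0 0 0 0 -1;0 0 0 0 0 0 -1"
}}

```text
clock: 2.75
position: [0.4609, -0.0779, 0.3054]
tool_rot: [-180.0, -0.0, 89.8]
contact_force: [-0.2, 0.9, 0.2]
grip_width: 0.0855
grasp_force: 0.0
```

```bash
python3 snap.py w3
```

```text
2.75 [ 0.4609 -0.0779  0.3054] [-179.9651   -0.0153   89.7515]
```

Call:
{"name": "drive_tool", "arguments": {
  "increments": "0.03 0.01 0 0 0 0 -1;0.03 0.01 0 0 0 0 -1;0.03 0.01 0 0 0 0 -1;0 0 0 0 0 0 -1;0 0 0 0 0 0 -1"
}}

```text
clock: 3.22
position: [0.5512, -0.043, 0.3049]
tool_rot: [-179.9, -0.0, 90.3]
contact_force: [-1.2, -0.6, 0.8]
grip_width: 0.0855
grasp_force: 0.0
```

```bash
python3 snap.py w4
```

```text
3.2167 [ 0.5512 -0.043   0.3049] [-179.8946   -0.0483   90.2867]
```

View pics/w4.png

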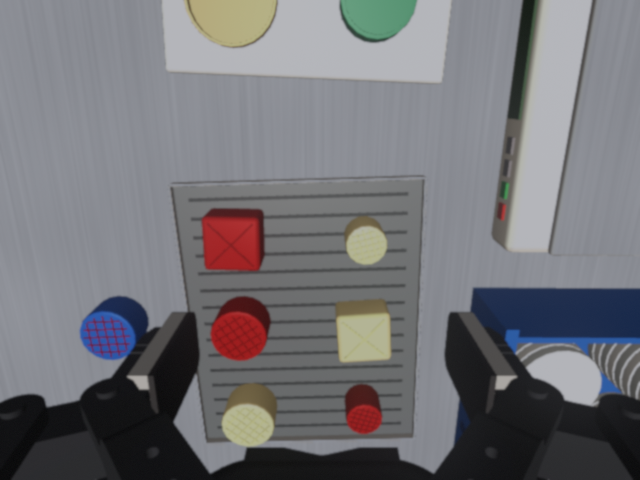

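The wrist view over the tray shows big_red at (240,330), big_cream at (249,415), small_red at (364,410), small_cream at (366,240), squares at (233,240) and (363,332), and a blue look-alike at (113,330), off the tray.

```bash
cat > m.py <<'E'
from h import *
import h
def mask(f,name):
    hsv=cv2.cvtColor(f,cv2.COLOR_BGR2HSV); H,S,V=[hsv[...,i].astype(int) for i in range(3)]
    if 'red' in name: k=((H<9)|(H>170))&(S>110)&(V>35)
    else: k=(H>8)&(H<36)&(S>40)&(V>40)
    return cv2.morphologyEx(k.astype(np.uint8),cv2.MORPH_OPEN,np.ones((3,3)))
h.mask=mask
ld=lambda n:np.load(n+'.npy',allow_pickle=True).item()
P0={'big_cream':(.465,-.335),'small_cream':(.6,-.105),'big_red':(.46,-.22),'small_red':(.6,-.343),'big_wood_box':(.465,.122)}
def run(names,shots,P0):
    for n in names:
        v=[];sz=[]
        for w in shots:
            m=ld(w); f=cv2.imread(f'pics/{w}.png'); b=blob(f,n,P0[n] if P0[n][0]>1 else proj(m,[*P0[n],.02])[0])
            if b is None: print(n,w,'none');continue
            v.append((m,stats(b[0])))
        p,r=fit(n,v,np.array([*(P0[n] if P0[n][0]<1 else (.5,.2)),.01]))
        print(n,p,'res',r,'size',[(round(float(s[2]),1),round(float(stats(hullm(m,n,p))[2]),1)) for m,s in v])
if __name__=='__main__':
    run(list(P0)[:4],['w3','w4'],P0)
    # board seeds: w1 pixels -> plane z=.02
    m=ld('w1');R=Rn.from_euler('xyz',m['orientation'],degrees=True).as_matrix();K=np.array(m['intrinsics'])
    Q={}
    for n,(u,vv) in {'small_red_box':(269,127),'big_red_box':(268,228),'big_wood_box':(271,317),'small_wood_box':(395,231),'roll':(405,133),'lids':(388,325)}.items():
        d=R@(np.linalg.inv(K)@[u,vv,1]*[1,-1,-1]); z=.045 if n in('roll','lids') else .02
        q=m['origin']+d*(z-m['origin'][2])/d[2]; Q[n]=tuple(q[:2])
    print({k:np.round(v,3) for k,v in Q.items()})
    run([n for n in Q if 'box' in n],['w1','w2'],Q)
E
python3 m.py
```

```text
big_cream [ 0.4615 -0.3417  0.0038] res [ 0.0103  0.0317 -0.0102 -0.0324] size [(52.6, 54.7), (52.4, 54.5)]
small_cream [ 0.5962 -0.1115  0.0041] res [-0.0203 -0.0543  0.0201  0.0559] size [(42.3, 44.5), (39.8, 42.1)]
big_red [ 0.4571 -0.2205  0.0045] res [-0.0347 -0.0987  0.0344  0.101 ] size [(53.5, 56.8), (53.8, 56.9)]
small_red [ 0.6023 -0.3383 -0.002 ] res [ 0.0144  0.0446 -0.0142 -0.0455] size [(36.9, 41.2), (37.5, 40.3)]
{'small_red_box': array([0.472, 0.339]), 'big_red_box': array([0.466, 0.232]), 'big_wood_box': array([0.464, 0.124]), 'small_wood_box': array([0.604, 0.228]), 'roll': array([0.605, 0.334]), 'lids': array([0.597, 0.126])}
small_red_box [0.4718 0.339  0.0124] res [-0.0295  0.1115  0.0311 -0.1145] size [(57.0, 59.6), (54.9, 57.8)]
big_red_box [0.4659 0.2313 0.0136] res [-0.0136  0.0567  0.0145 -0.0579] size [(67.5, 70.5), (65.4, 68.5)]
big_wood_box [0.464  0.1225 0.0129] res [-0.0017  0.0077  0.0018 -0.0078] size [(62.9, 64.6), (61.3, 62.9)]
small_wood_box [0.6044 0.2258 0.0131] res [-0.0049  0.0202  0.0053 -0.0206] size [(52.6, 54.4), (51.7, 53.8)]
```

Run:
```python
import cv2
f=cv2.imread('pics/w4.png')[170:450,70:430]
cv2.imwrite('pics/c1.png',cv2.resize(f,None,fx=2.1,fy=2.1,interpolation=cv2.INTER_CUBIC))
```

```text
(no output)
```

View pics/c1.png

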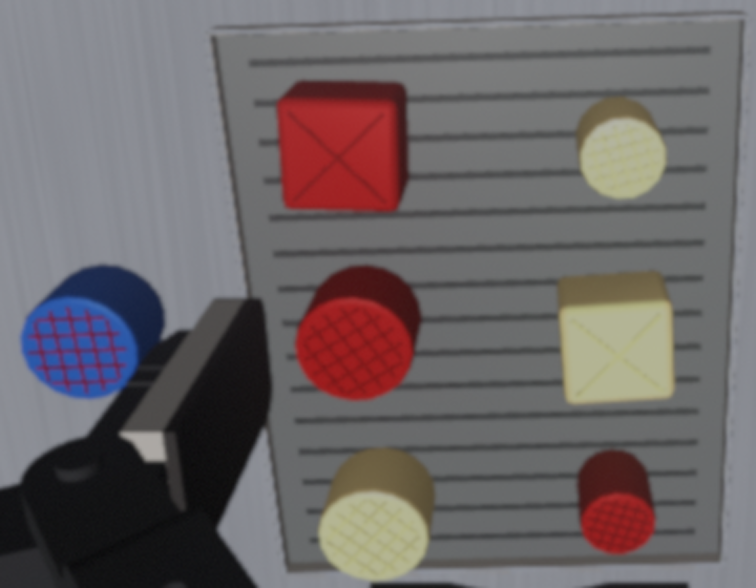

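The candidates for big_red, by w4 pixel:
- Round red at (240,330): crosshatched, round and the 64 mm size, so this is big_red.
- Blue look-alike at (113,330): wrong colour and off the tray.
- Red square at (233,240): has the diagonal cross, so it stays.

In the crop, big_cream is the large round at (374,530), small_cream the small one at (622,155), and small_red the one at (617,522). I start with big_red.

Call:
{"name": "drive_tool", "arguments": {
  "increments": "-0.01 -0.02 -0.02 0 0 0 -1;-0.01 -0.02 -0.02 0 0 0 -1;-0.01 -0.02 -0.02 0 0 0 -1;-0.01 -0.02 -0.02 0 0 0 -1;-0.01 -0.02 -0.02 0 0 0 -1;-0.01 -0.02 -0.02 0 0 0 -1;-0.01 -0.02 -0.02 0 0 0 -1;-0.01 -0.02 -0.02 0 0 0 -1;-0.013 -0.015 -0.026 0 0 0 -1;0 0 0 0 0 0 -1;0 0 0 0 0 0 -1;0 0 0 0 0 0 -1"
}}

```text
clock: 4.27
position: [0.4577, -0.2198, 0.1211]
tool_rot: [179.9, 0.0, 90.0]
contact_force: [-0.0, 0.4, 0.2]
grip_width: 0.0854
grasp_force: 0.0
```

Call:
{"name": "drive_tool", "arguments": {
  "increments": "0 0 -0.02 0 0 0 -1;0 0 -0.02 0 0 0 -1;0 0 -0.02 0 0 0 -1;0 0 -0.015 0 0 0 -1;0 0 -0.01 0 0 0 -1;0 0 -0.008 0 0 0 -1;0 0 0 0 0 0 -1;0 0 0 0 0 0 1;0 0 0 0 0 0 1;0 0 0 0 0 0 1;0 0 0 0 0 0 1;0 0 0 0 0 0 1",
  "squeeze": 40
}}

```text
clock: 5.27
position: [0.4584, -0.2214, 0.0294]
tool_rot: [179.8, 0.1, 90.1]
contact_force: [-4.8, 0.2, 17.6]
grip_width: 0.0255
grasp_force: 8.0
```

Run:
```python
from h import *
s=arm.sense();print(s)
fs=[grab_frame(n) for n in('wrist','side','scene')]
for n,f in zip(('wrist','side','scene'),fs): cv2.imwrite(f'pics/{n}5.png',f)
a=fs[0][60:480,60:560]; b=cv2.resize(fs[1][200:380,220:460],(400,300),interpolation=cv2.INTER_CUBIC); c=cv2.resize(fs[2][120:300,160:400],(400,300),interpolation=cv2.INTER_CUBIC)
a=cv2.resize(a,(400,336)); 
cv2.imwrite('pics/c5.png',np.vstack([np.hstack([b,c]),np.hstack([a[:300],a[36:]*0])]))
```

```text
{'clock': 5.2667, 'qpos': array([-33.5862,  20.4326, 109.6918,  -0.0491,  49.6639, -33.6365]), 'joint_vel': array([-0.2917, -0.7715, -0.4293,  1.8417, -2.8739,  0.0339]), 'joint_efforts': array([  0.5877, -29.2937, -13.5529,   0.4002,  -0.9829,   0.0049]), 'position': array([ 0.4584, -0.2214,  0.0294]), 'tool_rot': array([179.8446,   0.1485,  90.0817]), 'contact_force': array([-4.8045,  0.184 , 17.5887]), 'ft_torque': array([0.0024, 0.0898, 0.0009]), 'grasp_force': 7.950382819399238, 'grip_width': 0.025507596314314058}
```

View pics/c5.png

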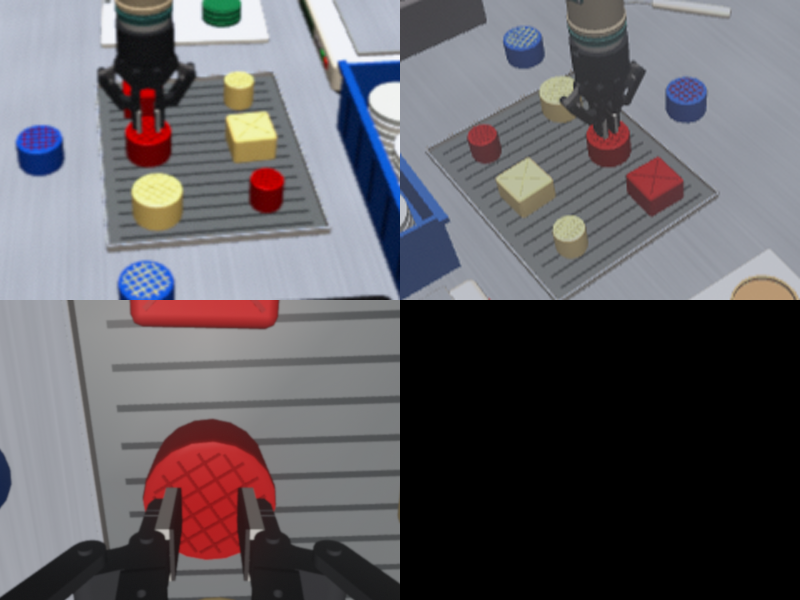

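The crops show the fingertips standing on top of big_red, which is still flat. So the tips end about 16 mm behind the TCP at this opening, and not ahead of it. I lift, open and re-measure.

Call:
{"name": "drive_tool", "arguments": {
  "increments": "0 0 0.01 0 0 0 -1;0 0 0.02 0 0 0 -1;0 0 0.03 0 0 0 -1;0 0.01 0.03 0 0 0 -1;0 0 0 0 0 0 -1;0 0 0 0 0 0 -1;0 0 0 0 0 0 -1"
}}

```text
clock: 6.0
position: [0.4569, -0.21, 0.1169]
tool_rot: [180.0, 0.0, 90.1]
contact_force: [0.3, 0.6, 0.5]
grip_width: 0.0845
grasp_force: 0.0
```

```bash
python3 snap.py w6
python3 - <<'E'
from m import *
run(['big_red'],['w6'],{'big_red':(.458,-.222)})
def tip(w,pxs,c):
    m=ld(w);R=Rn.from_euler('xyz',m['orientation'],degrees=True).as_matrix();K=np.array(m['intrinsics'])
    for (u,v),y in pxs:
        d=R@(np.linalg.inv(K)@[u,v,1]*[1,-1,-1]); t=(c[1]+y-m['origin'][1])/d[1]; print(w,m['origin']+t*d-c)
tip('w4',[((195,313),.011),((199,356),-.011)],np.array([.5512,-.043,.3049]))
m=ld('w6');f=cv2.imread('pics/w6.png')
# fit with z fixed 3 mm
b=blob(f,'big_red',proj(m,[.458,-.222,.03])[0]); s=stats(b[0])
print(least_squares(lambda p:(stats(hullm(m,'big_red',[*p,.003]))-s)[:2],[.458,-.222],diff_step=1e-3).x,s[2],b[1])
E
```

```text
6.0 [ 0.4569 -0.21    0.1169] [179.9969   0.004   90.0664]
big_red [ 0.4573 -0.2184  0.0086] res [-0. -0.] size [(97.6, 104.1)]
w4 [-0.043   0.011   0.0319]
w4 [-0.0458 -0.011   0.0237]
[ 0.4573 -0.2205] 97.64476432456581 [ 271  193  108  114 9584]
```

View pics/w6.png

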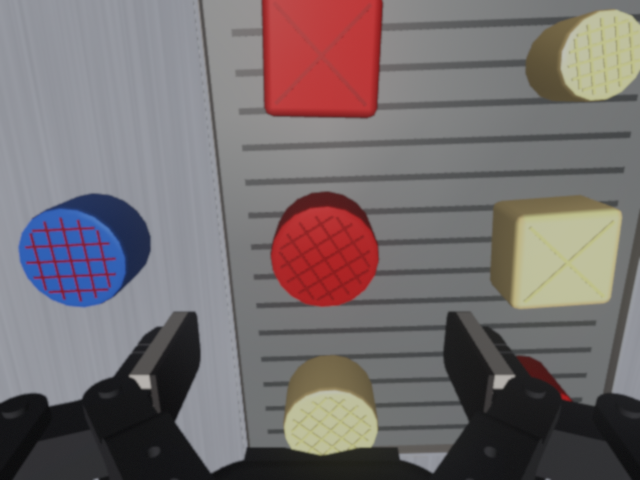

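The picture shows big_red unmoved at (325,250), with the open tips about 28 mm behind the TCP. I go down deeper and watch the force.

Call:
{"name": "drive_tool", "arguments": {
  "increments": "0 -0.01 -0.02 0 0 0 -1;0 0 -0.02 0 0 0 -1;0 0 -0.02 0 0 0 -1;0 0 -0.02 0 0 0 -1;0 0 -0.015 0 0 0 -1;0 0 -0.012 0 0 0 -1;0 0 -0.01 0 0 0 -1;0 0 0 0 0 0 -1;0 0 0 0 0 0 -1"
}}

```text
clock: 6.8
position: [0.4564, -0.2198, -0.0011]
tool_rot: [-179.9, -0.1, 90.0]
contact_force: [-0.2, -0.5, 0.8]
grip_width: 0.0855
grasp_force: 0.0
```

Call:
{"name": "drive_tool", "arguments": {
  "increments": "0 0 0 0 0 0 1;0 0 0 0 0 0 1;0 0 0 0 0 0 1;0 0 0 0 0 0 1;0 0 0 0 0 0 1",
  "squeeze": 40
}}

```text
clock: 7.22
position: [0.4579, -0.2207, 0.0009]
tool_rot: [179.9, 0.1, 90.1]
contact_force: [0.2, 0.9, 5.3]
grip_width: 0.0621
grasp_force: 44.7
```

Call:
{"name": "drive_tool", "arguments": {
  "increments": "0 0 0.01 0 0 0 1;0 0 0.02 0 0 0 1;0 0 0.03 0 0 0 1;0 0.02 0.03 0 0 0 1;0 0.03 0.01 0 0 0 1;0 0.035 0 0 0 0 1;0 0.035 0 0 0 0 1;0 0.035 0 0 0 0 1;0 0.035 0 0 0 0 1;0 0.035 0 0 0 0 1;0 0.035 0 0 0 0 1;0 0.035 0 0 0 0 1"
}}

```text
clock: 8.22
position: [0.4565, 0.0765, 0.1004]
tool_rot: [180.0, -0.0, 90.0]
contact_force: [1.1, 0.7, -1.8]
grip_width: 0.0623
grasp_force: 44.3
```

Call:
{"name": "drive_tool", "arguments": {
  "increments": "0.002 0.035 0 0 0 0 1;0.002 0.035 0 0 0 0 1;0.002 0.035 0 0 0 0 1;0.002 0.03 0 0 0 0 1;0 0.02 0 0 0 0 1;0 0 0 0 0 0 1;0 0 0 0 0 0 1"
}}

```text
clock: 8.8
position: [0.4646, 0.2305, 0.1]
tool_rot: [-180.0, 0.0, 90.2]
contact_force: [0.0, -0.1, -1.7]
grip_width: 0.0621
grasp_force: 44.3
```

```bash
python3 snap.py w7
```

```text
8.8 [0.4646 0.2305 0.1   ] [-179.9697    0.0355   90.2092]
```

View pics/w7.png

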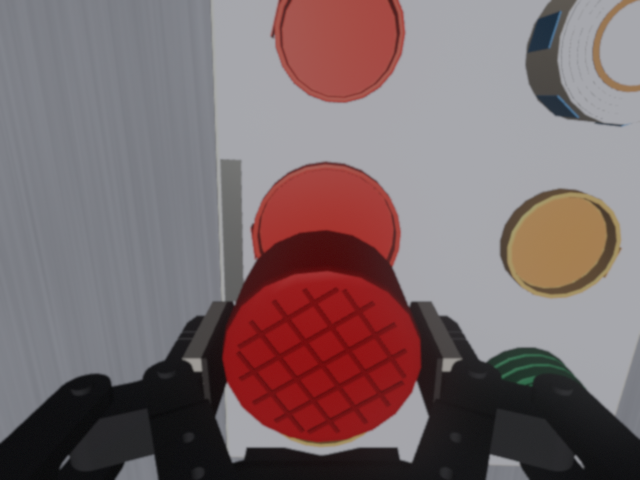

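Held level at (322,350) over the large red box, whose visible edge is at (327,215). I lower it.

Call:
{"name": "drive_tool", "arguments": {
  "increments": "0.001 0.001 -0.015 0 0 0 1;0 0 -0.02 0 0 0 1;0 0 -0.02 0 0 0 1;0 0 -0.015 0 0 0 1;0 0 -0.01 0 0 0 1;0 0 -0.004 0 0 0 1;0 0 -0.001 0 0 0 1;0 0 -0.001 0 0 0 1;0 0 0 0 0 0 1"
}}

```text
clock: 9.6
position: [0.4669, 0.2308, 0.0146]
tool_rot: [179.9, -0.0, 90.0]
contact_force: [0.9, 0.4, -1.1]
grip_width: 0.0627
grasp_force: 44.3
```

Call:
{"name": "drive_tool", "arguments": {
  "increments": "0 0 -0.001 0 0 0 1;0 0 -0.001 0 0 0 1;0 0 -0.001 0 0 0 1;0 0 0 0 0 0 1"
}}

```text
clock: 9.93
position: [0.4669, 0.231, 0.0129]
tool_rot: [179.9, -0.0, 90.1]
contact_force: [-1.7, -1.1, 10.9]
grip_width: 0.062
grasp_force: 45.6
```

Call:
{"name": "drive_tool", "arguments": {
  "increments": "0 0 0 0 0 0 -1;0 0 0 0 0 0 -1;0 0 0 0 0 0 -1;0 0 0 0 0 0 -1;0 0 0.02 0 0 0 -1;0 0 0.03 0 0 0 -1;0 0 0.03 0 0 0 -1;0 -0.01 0.008 0 0 0 -1;0 -0.035 0 0 0 0 -1;0 -0.035 0 0 0 0 -1;0 -0.035 0 0 0 0 -1;0 -0.035 0 0 0 0 -1"
}}

```text
clock: 10.93
position: [0.4654, 0.0792, 0.0985]
tool_rot: [-180.0, 0.0, 90.1]
contact_force: [0.0, 0.6, -0.2]
grip_width: 0.0857
grasp_force: 0.0
```

Call:
{"name": "drive_tool", "arguments": {
  "increments": "0 -0.038 0 0 0 0 -1;0 -0.038 0 0 0 0 -1;0 -0.038 0 0 0 0 -1;0 -0.038 0 0 0 0 -1;0 -0.038 0 0 0 0 -1;0 -0.038 0 0 0 0 -1;0 -0.038 0 0 0 0 -1;0 -0.038 0 0 0 0 -1;-0.001 -0.038 0 0 0 0 -1;-0.001 -0.03 0 0 0 0 -1;0 0 0 0 0 0 -1;0 0 0 0 0 0 -1"
}}

```text
clock: 11.93
position: [0.4634, -0.2926, 0.098]
tool_rot: [-179.9, -0.1, 89.9]
contact_force: [0.2, 1.1, 0.6]
grip_width: 0.0858
grasp_force: 0.0
```

```bash
python3 snap.py w8
cat > one.py <<'E'
from m import *
import sys
w,n,x,y,z=sys.argv[1],sys.argv[2],*map(float,sys.argv[3:])
m=ld(w);f=cv2.imread(f'pics/{w}.png')
b=blob(f,n,proj(m,[x,y,z+.03])[0]); s=stats(b[0])
q=least_squares(lambda p:(stats(hullm(m,n,[*p,z]))-s)[:2],[x,y],diff_step=1e-3).x
print(n,q,s,stats(hullm(m,n,[*q,z])),b[1])
E
python3 one.py w8 big_cream .4615 -.3417 .003; python3 one.py w8 small_red .602 -.338 .003
```

```text
11.9333 [ 0.4634 -0.2926  0.098 ] [-179.9392   -0.0592   89.8756]
big_cream [ 0.4617 -0.342 ] [321.1167 321.4603 104.1105] [321.1167 321.4603 107.1794] [  265   259   112   123 10225]
small_red [ 0.6021 -0.3328] [558.4489 305.9836  82.0091] [558.4489 305.9836  86.7369] [ 507  260  105   93 6746]
```

Call:
{"name": "drive_tool", "arguments": {
  "increments": "-0.001 -0.025 0 0 0 0 -1;-0.001 -0.024 0 0 0 0 -1;0 0 -0.015 0 0 0 -1;0 0 -0.02 0 0 0 -1;0 0 -0.02 0 0 0 -1;0 0 -0.02 0 0 0 -1;0 0 -0.015 0 0 0 -1;0 0 -0.008 0 0 0 -1;0 0 0 0 0 0 -1;0 0 0 0 0 0 -1"
}}

```text
clock: 12.82
position: [0.4623, -0.3391, 0.0009]
tool_rot: [-180.0, -0.0, 90.1]
contact_force: [1.1, -0.0, 0.5]
grip_width: 0.0858
grasp_force: 0.0
```

Call:
{"name": "drive_tool", "arguments": {
  "increments": "0 -0.002 0 0 0 0 -1;0 0 0 0 0 0 1;0 0 0 0 0 0 1;0 0 0 0 0 0 1;0 0 0 0 0 0 1;0 0 0 0 0 0 1"
}}

```text
clock: 13.32
position: [0.463, -0.3429, 0.0025]
tool_rot: [179.9, 0.1, 90.0]
contact_force: [-0.7, 0.2, 5.5]
grip_width: 0.0627
grasp_force: 43.4
```

Call:
{"name": "drive_tool", "arguments": {
  "increments": "0 0 0.01 0 0 0 1;0 0 0.02 0 0 0 1;0 0 0.03 0 0 0 1;0 0.02 0.03 0 0 0 1;0 0.03 0.01 0 0 0 1;0 0.038 0 0 0 0 1;0 0.038 0 0 0 0 1;0 0.038 0 0 0 0 1;0 0.038 0 0 0 0 1;0 0.038 0 0 0 0 1;0 0.038 0 0 0 0 1;0 0.038 0 0 0 0 1"
}}

```text
clock: 14.32
position: [0.4617, -0.0245, 0.1017]
tool_rot: [179.9, 0.0, 90.0]
contact_force: [1.0, 0.3, -0.1]
grip_width: 0.0623
grasp_force: 44.5
```

Call:
{"name": "drive_tool", "arguments": {
  "increments": "0.001 0.038 0 0 0 0 1;0 0.038 0 0 0 0 1;0 0.038 0 0 0 0 1;0 0.025 0 0 0 0 1;0 0.0095 0 0 0 0 1;0 0 -0.015 0 0 0 1;0 0 -0.015 0 0 0 1;0 0 0 0 0 0 1;0 0 0 0 0 0 1"
}}

```text
clock: 15.07
position: [0.4625, 0.1216, 0.0707]
tool_rot: [-179.9, 0.0, 90.0]
contact_force: [0.5, 0.7, -1.4]
grip_width: 0.0625
grasp_force: 44.5
```

```bash
python3 snap.py w9; python3 one.py w9 big_red .466 .231 .015
```

```text
15.0667 [0.4625 0.1216 0.0707] [-179.8944    0.0372   90.0377]
big_red [0.4652 0.2144] [332.2264  52.5956 139.517 ] [332.2264  52.5956 157.9698] [  234     0   197   123 19600]
```

View pics/w9.png

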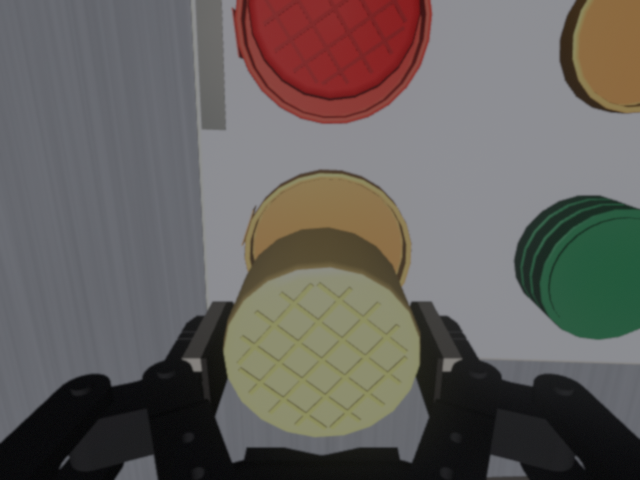

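Big_cream is held at (322,350) over the large wood box, and big_red sits flat in its red box at (335,40). I lower the cheese, about 1.5 mm to +x.

Call:
{"name": "drive_tool", "arguments": {
  "increments": "0.002 0.001 -0.015 0 0 0 1;0 0 -0.015 0 0 0 1;0 0 -0.015 0 0 0 1;0 0 -0.008 0 0 0 1;0 0 -0.003 0 0 0 1;0 0 -0.001 0 0 0 1;0 0 -0.001 0 0 0 1;0 0 0 0 0 0 1"
}}

```text
clock: 15.78
position: [0.4653, 0.1229, 0.0145]
tool_rot: [180.0, 0.0, 90.1]
contact_force: [-3.4, -1.2, 5.5]
grip_width: 0.0624
grasp_force: 45.1
```

Call:
{"name": "drive_tool", "arguments": {
  "increments": "0 0 -0.001 0 0 0 1;0 0 0 0 0 0 1;0 0 0 0 0 0 1"
}}

```text
clock: 16.03
position: [0.4654, 0.1229, 0.0144]
tool_rot: [179.9, 0.0, 90.1]
contact_force: [-5.0, -1.6, 12.6]
grip_width: 0.0625
grasp_force: 46.0
```

Call:
{"name": "drive_tool", "arguments": {
  "increments": "0 0 0 0 0 0 -1;0 0 0 0 0 0 -1;0 0 0 0 0 0 -1;0 0 0 0 0 0 -1;0 0 0.02 0 0 0 -1;0 0 0.03 0 0 0 -1;0 0 0.03 0 0 0 -1;0.02 -0.03 0.005 0 0 0 -1;0.02 -0.03 0 0 0 0 -1;0.02 -0.03 0 0 0 0 -1;0.02 -0.03 0 0 0 0 -1;0.02 -0.03 0 0 0 0 -1"
}}

```text
clock: 17.03
position: [0.566, -0.0281, 0.097]
tool_rot: [180.0, -0.0, 90.1]
contact_force: [0.2, 0.6, 0.3]
grip_width: 0.0857
grasp_force: 0.0
```

Call:
{"name": "drive_tool", "arguments": {
  "increments": "0.02 -0.02 0 0 0 0 -1;0.011 -0.013 0 0 0 0 -1;0 0 0 0 0 0 -1;0 0 0 0 0 0 -1"
}}

```text
clock: 17.37
position: [0.5962, -0.0603, 0.0963]
tool_rot: [-179.9, -0.0, 90.0]
contact_force: [-0.1, 0.5, 0.3]
grip_width: 0.0855
grasp_force: 0.0
```

```bash
python3 snap.py w10; python3 one.py w10 small_cream .596 -.1115 .003
```

```text
17.3667 [ 0.5962 -0.0603  0.0963] [-179.9393   -0.0339   89.9658]
small_cream [ 0.5963 -0.1116] [323.8942 325.4892  76.0559] [323.8942 325.4892  79.2564] [ 286  277   77   95 5584]
```

Call:
{"name": "drive_tool", "arguments": {
  "increments": "0 -0.026 0 0 0 0 -1;0 -0.025 0 0 0 0 -1;0 0 -0.015 0 0 0 -1;0 0 -0.02 0 0 0 -1;0 0 -0.02 0 0 0 -1;0 0 -0.02 0 0 0 -1;0 0 -0.012 0 0 0 -1;0 0 -0.007 0 0 0 -1;0 0 0 0 0 0 -1;0 0 0 0 0 0 -1"
}}

```text
clock: 18.25
position: [0.5959, -0.1099, 0.0032]
tool_rot: [-180.0, -0.0, 90.1]
contact_force: [0.6, 0.4, 0.0]
grip_width: 0.0854
grasp_force: 0.0
```

Call:
{"name": "drive_tool", "arguments": {
  "increments": "0 0 0 0 0 0 1;0 0 0 0 0 0 1;0 0 0 0 0 0 1;0 0 0 0 0 0 1;0 0 0 0 0 0 1;0 0 0 0 0 0 1"
}}

```text
clock: 18.75
position: [0.5969, -0.1109, 0.0041]
tool_rot: [179.9, 0.0, 90.0]
contact_force: [-0.2, 0.3, 6.5]
grip_width: 0.0422
grasp_force: 41.0
```

Call:
{"name": "drive_tool", "arguments": {
  "increments": "0 0 0.01 0 0 0 1;0 0 0.02 0 0 0 1;0 0 0.03 0 0 0 1;0 0.02 0.03 0 0 0 1;0 0.03 0.01 0 0 0 1;0 0.038 0 0 0 0 1;0 0.038 0 0 0 0 1;0 0.038 0 0 0 0 1;0 0.038 0 0 0 0 1;0.002 0.038 0 0 0 0 1;0.003 0.038 0 0 0 0 1;0.003 0.038 0 0 0 0 1"
}}

```text
clock: 19.75
position: [0.6038, 0.207, 0.1034]
tool_rot: [180.0, 0.0, 90.1]
contact_force: [0.7, -0.5, -0.6]
grip_width: 0.0429
grasp_force: 40.9
```

Call:
{"name": "drive_tool", "arguments": {
  "increments": "0 0.015 0 0 0 0 1;0 0.006 -0.01 0 0 0 1;0 0 -0.02 0 0 0 1;0 0 0 0 0 0 1;0 0 0 0 0 0 1"
}}

```text
clock: 20.17
position: [0.6027, 0.2246, 0.0713]
tool_rot: [-179.8, 0.1, 90.0]
contact_force: [-0.5, -0.3, -0.3]
grip_width: 0.0426
grasp_force: 40.9
```

```bash
python3 snap.py w11
```

```text
20.1667 [0.6027 0.2246 0.0713] [-179.7617    0.1112   90.0121]
```

View pics/w11.png

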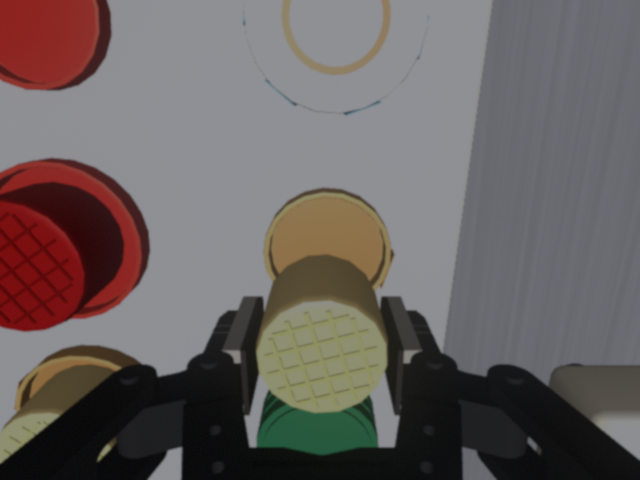

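Small_cream is held at (322,350) over the small wood box (328,245), and the lids are clear. I lower it.

Call:
{"name": "drive_tool", "arguments": {
  "increments": "0.002 0.001 -0.015 0 0 0 1;0 0 -0.015 0 0 0 1;0 0 -0.012 0 0 0 1;0 0 -0.008 0 0 0 1;0 0 -0.002 0 0 0 1;0 0 -0.001 0 0 0 1;0 0 -0.001 0 0 0 1;0 0 0 0 0 0 1"
}}

```text
clock: 20.88
position: [0.6067, 0.2273, 0.0195]
tool_rot: [179.9, -0.0, 90.1]
contact_force: [0.2, -0.3, -0.6]
grip_width: 0.0426
grasp_force: 40.9
```

Call:
{"name": "drive_tool", "arguments": {
  "increments": "-0.001 -0.001 -0.001 0 0 0 1;0 0 -0.001 0 0 0 1;0 0 -0.001 0 0 0 1;0 0 0 0 0 0 1;0 0 0 0 0 0 1"
}}

```text
clock: 21.3
position: [0.6053, 0.2263, 0.0161]
tool_rot: [180.0, -0.0, 90.1]
contact_force: [0.8, 0.4, 0.4]
grip_width: 0.0426
grasp_force: 41.0
```

Call:
{"name": "drive_tool", "arguments": {
  "increments": "0 0 -0.001 0 0 0 1;0 0 0 0 0 0 1;0 0 -0.001 0 0 0 1;0 0 0 0 0 0 1"
}}

```text
clock: 21.63
position: [0.6054, 0.2264, 0.0161]
tool_rot: [179.9, -0.0, 90.1]
contact_force: [-3.4, -0.7, 10.7]
grip_width: 0.0426
grasp_force: 42.0
```

Call:
{"name": "drive_tool", "arguments": {
  "increments": "0 0 0 0 0 0 -1;0 0 0 0 0 0 -1;0 0 0 0 0 0 -1;0 0 0 0 0 0 -1;0 0 0.02 0 0 0 -1;0 0 0.03 0 0 0 -1;0 0 0.03 0 0 0 -1;0 -0.02 0.005 0 0 0 -1;0 -0.036 0 0 0 0 -1;0 -0.036 0 0 0 0 -1;0 -0.036 0 0 0 0 -1;0 -0.036 0 0 0 0 -1"
}}

```text
clock: 22.63
position: [0.6049, 0.061, 0.0987]
tool_rot: [-180.0, 0.0, 90.1]
contact_force: [-0.1, -0.8, -0.1]
grip_width: 0.0851
grasp_force: 0.0
```

Call:
{"name": "drive_tool", "arguments": {
  "increments": "0 -0.036 0 0 0 0 -1;0 -0.036 0 0 0 0 -1;0 -0.036 0 0 0 0 -1;0 -0.036 0 0 0 0 -1;0 -0.036 0 0 0 0 -1;0 -0.036 0 0 0 0 -1;0 -0.036 0 0 0 0 -1;-0.001 -0.036 0 0 0 0 -1;-0.001 -0.036 0 0 0 0 -1;-0.001 -0.021 0 0 0 0 -1;0 0 0 0 0 0 -1;0 0 0 0 0 0 -1"
}}

```text
clock: 23.63
position: [0.6018, -0.2839, 0.0982]
tool_rot: [-180.0, -0.1, 89.9]
contact_force: [-0.2, 0.9, -1.7]
grip_width: 0.0857
grasp_force: 0.0
```

```bash
python3 snap.py w12; python3 one.py w12 small_red .602 -.335 .003
```

```text
23.6333 [ 0.6018 -0.2839  0.0982] [-179.9659   -0.0515   89.9108]
small_red [ 0.6017 -0.3327] [323.7336 320.229   74.1316] [323.7336 320.229   78.6727] [ 287  273   75   93 5535]
```

Call:
{"name": "drive_tool", "arguments": {
  "increments": "0 -0.025 0 0 0 0 -1;0 -0.024 0 0 0 0 -1;0 0 -0.015 0 0 0 -1;0 0 -0.02 0 0 0 -1;0 0 -0.02 0 0 0 -1;0 0 -0.02 0 0 0 -1;0 0 -0.014 0 0 0 -1;0 0 -0.007 0 0 0 -1;0 0 0 0 0 0 -1;0 0 0 0 0 0 -1"
}}

```text
clock: 24.52
position: [0.6026, -0.3307, 0.0031]
tool_rot: [180.0, -0.0, 90.1]
contact_force: [1.4, -0.9, 0.8]
grip_width: 0.0855
grasp_force: 0.0
```

Call:
{"name": "drive_tool", "arguments": {
  "increments": "0 0 0 0 0 0 1;0 0 0 0 0 0 1;0 0 0 0 0 0 1;0 0 0 0 0 0 1;0 0 0 0 0 0 1;0 0 0 0 0 0 1"
}}

```text
clock: 25.02
position: [0.6029, -0.3322, 0.0043]
tool_rot: [179.9, 0.1, 90.0]
contact_force: [1.1, 1.0, 5.9]
grip_width: 0.0427
grasp_force: 41.1
```

Call:
{"name": "drive_tool", "arguments": {
  "increments": "0 0 0.01 0 0 0 1;0 0 0.02 0 0 0 1;0 0 0.03 0 0 0 1;0 0.02 0.03 0 0 0 1;0 0.03 0.01 0 0 0 1;-0.004 0.038 0 0 0 0 1;-0.004 0.038 0 0 0 0 1;-0.004 0.038 0 0 0 0 1;-0.004 0.038 0 0 0 0 1;-0.004 0.038 0 0 0 0 1;-0.004 0.038 0 0 0 0 1;-0.004 0.038 0 0 0 0 1"
}}

```text
clock: 26.02
position: [0.5735, -0.014, 0.1032]
tool_rot: [-180.0, -0.0, 90.0]
contact_force: [-0.6, 1.2, -0.7]
grip_width: 0.0425
grasp_force: 40.8
```

Call:
{"name": "drive_tool", "arguments": {
  "increments": "-0.011 0.038 0 0 0 0 1;-0.011 0.038 0 0 0 0 1;-0.011 0.038 0 0 0 0 1;-0.011 0.038 0 0 0 0 1;-0.011 0.038 0 0 0 0 1;-0.011 0.038 0 0 0 0 1;-0.011 0.038 0 0 0 0 1;-0.011 0.038 0 0 0 0 1;-0.011 0.038 0 0 0 0 1;-0.004 0.013 0 0 0 0 1;0 0 0 0 0 0 1;0 0 0 0 0 0 1"
}}

```text
clock: 27.02
position: [0.4708, 0.3393, 0.1029]
tool_rot: [-180.0, 0.1, 90.2]
contact_force: [0.5, -0.4, 0.1]
grip_width: 0.0428
grasp_force: 40.8
```

```bash
python3 snap.py w13
```

```text
27.0167 [0.4708 0.3393 0.1029] [-179.9933    0.0698   90.1843]
```

View pics/w13.png

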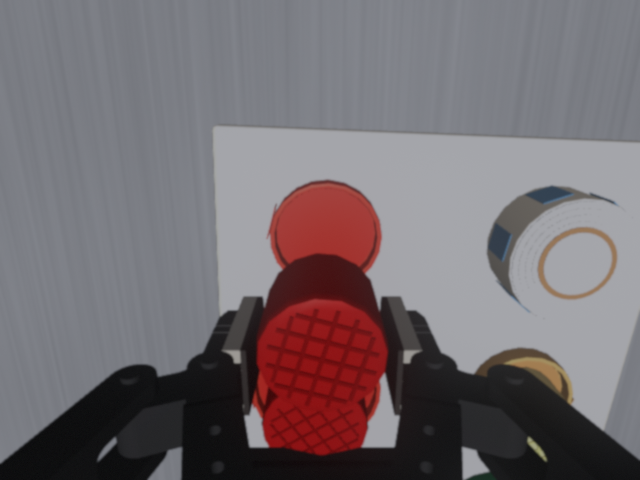

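Small_red is held at (322,350) over the small red box (327,235). I lower it 85 mm, then in 1 mm steps.

Call:
{"name": "drive_tool", "arguments": {
  "increments": "0.001 0 -0.015 0 0 0 1;0 0 -0.02 0 0 0 1;0 0 -0.02 0 0 0 1;0 0 -0.015 0 0 0 1;0 0 -0.01 0 0 0 1;0 0 -0.004 0 0 0 1;0 0 -0.001 0 0 0 1;0 0 0 0 0 0 1;0 0 0 0 0 0 1"
}}

```text
clock: 27.82
position: [0.4731, 0.3394, 0.0189]
tool_rot: [179.9, -0.0, 90.0]
contact_force: [0.0, -0.1, -0.6]
grip_width: 0.0425
grasp_force: 40.8
```

Call:
{"name": "drive_tool", "arguments": {
  "increments": "0 0 -0.001 0 0 0 1;0 0 0 0 0 0 1;0 0 0 0 0 0 1"
}}

```text
clock: 28.07
position: [0.4725, 0.3395, 0.0174]
tool_rot: [179.9, -0.0, 90.1]
contact_force: [-0.4, -0.4, -1.2]
grip_width: 0.0427
grasp_force: 40.8
```

Call:
{"name": "drive_tool", "arguments": {
  "increments": "0 0 -0.001 0 0 0 1;0 0 -0.001 0 0 0 1;0 0 0 0 0 0 1;0 0 0 0 0 0 1"
}}

```text
clock: 28.4
position: [0.4725, 0.3396, 0.0162]
tool_rot: [179.9, -0.0, 90.1]
contact_force: [-2.5, -0.6, 7.1]
grip_width: 0.0427
grasp_force: 41.6
```

Call:
{"name": "drive_tool", "arguments": {
  "increments": "0 0 0 0 0 0 -1;0 0 0 0 0 0 -1;0 0 0 0 0 0 -1;0 0 0 0 0 0 -1;0 0 0.02 0 0 0 -1;0 0 0.03 0 0 0 -1;0 0 0.035 0 0 0 -1;0.01 0 0.035 0 0 0 -1;0.01 0 0.035 0 0 0 -1;0.01 0 0.035 0 0 0 -1;0.01 0 0.035 0 0 0 -1;0.01 0 0.035 0 0 0 -1"
}}

```text
clock: 29.4
position: [0.5223, 0.3391, 0.2766]
tool_rot: [180.0, -0.0, 90.1]
contact_force: [1.0, -0.2, 0.3]
grip_width: 0.0857
grasp_force: 0.0
```

Call:
{"name": "drive_tool", "arguments": {
  "increments": "0 0 0.03 0 0 0 -1;0 0 0 0 0 0 -1;0 0 0 0 0 0 -1"
}}

```text
clock: 29.65
position: [0.5231, 0.3397, 0.3068]
tool_rot: [179.8, -0.1, 90.0]
contact_force: [0.2, 0.4, -1.2]
grip_width: 0.0856
grasp_force: 0.0
```

```bash
python3 snap.py w14
python3 - <<'E'
from h import *
import h
m=np.load('w14.npy',allow_pickle=True).item();f=cv2.imread('pics/w14.png')
C={'big_cream':((.464,.1225),'big_wood_box'),'small_cream':((.6044,.2258),'small_wood_box'),'big_red':((.466,.2313),'big_red_box'),'small_red':((.4718,.339),'small_red_box')}
a=np.linspace(0,2*np.pi,60)
for n,(c,b) in C.items():   # box rim circle and cheese top circle predicted, if both centred
    for d,z,col in((DIM[b][0],.024,(255,255,0)),(DIM[n][0],.057,(255,0,255))):
        P=np.c_[c[0]+d/2000*np.cos(a),c[1]+d/2000*np.sin(a),0*a+z]
        cv2.polylines(f,[np.round(proj(m,P)*8).astype(np.int32)],True,col,1,cv2.LINE_AA,3)
cv2.imwrite('pics/c14.png',cv2.resize(f[40:400,180:500],None,fx=1.66,fy=1.66,interpolation=cv2.INTER_CUBIC))
E
```

```text
29.65 [0.5231 0.3397 0.3068] [179.7842  -0.1095  90.048 ]
```

View pics/c14.png

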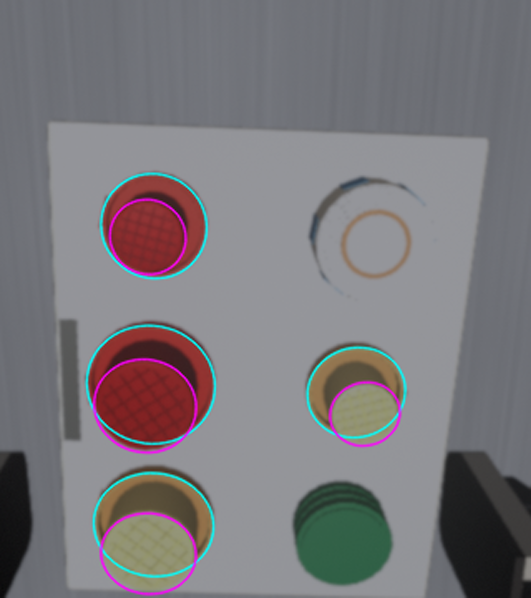

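All four cheeses match the predicted seated, centred circles: red at (148,236) and (145,405), cream at (148,552) and (365,413). The boxes have not moved. I hand the job in.

```bash
python3 -c "from cell import arm; print(arm.close_job())"
```

```text
the job is handed in; nothing more can be done
None
```

I packed all four round cheeses in their matching boxes and handed the job in at about 30 s; the last wrist picture shows all four seated and centred, but no verdict came back, and I did not picture the two square cheeses again at the end (the gripper never went down on them).

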